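Unclamp the sensor test chamber and hold its lid open at 60 degrees

TASK

Please open the clear sensor test chamber for me: one of its two lid clamps is still locked, so flip that clamp's cam lever up and then pull its slotted strap back well clear of the lid, leaving the other clamp open as it is. Then raise the lid to 60 degrees from closed and finish while still holding it there, because it falls shut if let go and I need both hands inside. Leave everything else on the table where it stands.

Things in the scene. Friction and masses are not known exactly. Their poses are not given: they have to be found in the camera images.
- chamber: Fixed test chamber: clear acrylic box 165 (x) x 340 (y) x 122 mm high on an aluminium base plate 250 x 370 x 10 mm. Origin on the table under the box, 75 mm behind its front face and midway along it; x from the front face towards the hinges, y along the front edge, z up. Front face (both clamps stand before it) looks to -x, hinges are on the +x side.
- lid (a joint): Lid angle, rad: 0 closed, grows as the front edge rises, 1.047 = 60 degrees, stop at 1.75. The lid (about 0.6 kg, 168 x 350 x 8 mm, aluminium frame with clear window, top face 132 mm above the table when closed) turns freely about a level hinge axis along the chamber's y, 94 mm behind the chamber's origin and 128 mm above the table (in the lid's mid-plane, 174 mm from its front edge), and falls shut when let go.
- lid_knob (a point): Where to hold the lid: centre of its black cylindrical knob, 28 mm diameter, 24 mm long, standing on a 14 mm neck at the middle of the lid's front strip. In the lid's axes it is 151 mm in front of the hinge axis and 30 mm above it (26 mm above the lid's top face). Turns with the lid; its axes: x from the front edge to the hinges, y along the hinge axis, z out of the lid's top.
- clampA: The clamp that is still LOCKED: an aluminium post 26 x 20 mm on a 40 x 36 mm foot, standing on the base plate before the left or the right part of the chamber's front, 105 mm to one side of the knob and 110 mm in front of the chamber's origin. Origin under the post, 10 mm above the table; axes as the chamber's. Its upright stud carries the strap at 123 to 131 mm and a brass saddle washer on top of it, and the lever's pivot at 148.2 mm above this origin.
- leverA (a joint): Cam lever of the locked clamp, rad: 0 locked (handle points away from the chamber, to -x, rising 20 degrees above level), grows as the grip end swings up and over, 1.3 fully up at its stop (handle about upright, 95 degrees). Pivot axis along the chamber's y. The strap is gripped hard below about 0.6 and loose above. Stiff by friction, stays where it is left; at first it takes 4 to 7 N at the grip.
- leverA_grip (a point): Middle of the black round grip (16 mm diameter, 26 mm long, lying along the handle) on the end of the lever's thin (8 mm) steel handle, 60 mm from the pivot axis, 21 mm above the pivot when locked. Turns with the lever. A hard pinch that does not tilt along with the handle resists the turn: hold it lightly (about 25 N) or tilt with it.
- strapA (a joint): How far the locked clamp's slotted steel strap (128 x 24 x 8 mm) is drawn back off the lid, towards the chamber's -x, m: at 0 its nose overlaps the lid's front edge by 18 mm, from 0.018 on it is off the lid, 0.034 is its stop. Slides with about 2 N of friction once the lever is up.
- strapA_lug (a point): Middle of the bent-up tail of that strap: a lug 24 mm wide (y), 5 mm thick (x), standing 18 mm above the strap's top, 80 mm on the robot's side of the stud when the joint reads 0; this point is 10 mm above the strap's top. Pinch it across its 24 mm or push its inner face. Moves with the strap; axes as the chamber's.
- clampB: The other clamp, of the same build, already OPEN (lever up, strap back), before the other part of the chamber's front, 105 mm to the other side of the knob.
- leverB (a joint): Cam lever of the open clamp, values as leverA.
- strapB (a joint): Strap of the open clamp, values as strapA.
- module: Bystander: grey sensor module 48 x 64 x 24 mm with a 12 mm black inlet stub on top, lying before the chamber between the clamps. Origin under its centre.
- holder_a: Bystander: white filter holder, round, 48 mm diameter, 50 mm tall, upright on the left of the chamber. Origin under its centre.
- holder_b: Bystander: like holder_a, on the right of the chamber.
- holder_c: Bystander: like holder_a, farther right.
- screwdriver: Bystander: screwdriver 190 mm long lying on the left.
- jar: Bystander: closed glass jar 60 mm diameter, 85 mm tall, standing on the left. Origin under its centre.
- wrench: Bystander: wrench 160 mm long lying on the right.

How it is judged:
By the outcome, as a careful person would: the job done as asked, in the order asked, and still so for the second after the job is handed in, while the arm keeps its last pose, push and grip.
It also fails if it takes over 61 s, if anything falls off the work surface, if the arm or the gripper's body presses on something with over 40 N, if the wrist force passes 120 N, or if a joint passes its speed limit or range.

ROBOT

A 6-joint arm with a two-finger parallel gripper is mounted at the origin on the work surface. World frame = base frame: x ahead of the robot, y to its left, z up, the work surface at z = 0. Lengths are in mm, angles in rad, forces in N, time in s.
With the tool pointing down it reaches from about 275 to 1000 mm from the base axis. Payload 8.4 kg.
Tool frame: the origin (TCP) lies on the centre line of the jaws, within the pads' length; the fingertips stand 22 mm ahead of it and the grasp point (between the pads) lies 3 mm ahead of it; z points along the fingers, x is the direction in which the jaws open and shut, and the axes are right-handed (so a half turn about z gives the same grasp; the last joint's range is limited). The gripper opens to 85 mm and grips with 20 to 120 N. Pads are 22 mm wide; open, the fingers measure 114 mm over their backs; the gripper's body (76 mm by 85 mm) begins 54 mm behind the grasp point. The pads swing forward as they close: fully open they stand 13 mm farther back than shut.
Start: joints at [1.323, 0.353, 1.633, -0, 1.155, -0.002], TCP at [152.081, 606.217, 253.281] pointing down, gripper open.
Joint ranges: [-2.63, 2.63], [-0.92, 2.1], [0.06, 2.66], [-1.3, 4.44], [0, 2.69], [-3.02, 3.02]. Speed limits (rad/s): [2.22, 2.22, 2.79, 3.14, 3.14, 3.14].

INTERFACE

Orientations are given as [roll, pitch, yaw] about the fixed x, y, z axes, in that order (R = Rz(yaw) Ry(pitch) Rx(roll)).
In Python, from rig import status, viewer, job gives the robot as it stands.
- The arm moves only by the tool send_rows, never from a script. Its argument "plan" is a list of rows, each a list of 3 entries, a list of its own where there are three numbers: the shift along the tool's x, y, z in m, then the turn, a rotation vector about the tool's x, y, z in rad, then the opening, from -1 (shut) to 1 (fully open). In form: [[[x, y, z], [rx, ry, rz], jaw], ...]. A call has exactly 5 rows; each row is the pose to reach, as a shift and turn from the pose measured when the call began, along the tool's axes at that moment; what a row does not reach only later rows make up. A row lasts 1/12 s, in which the tool goes at most 41.7 mm and 7.16 degrees, less where a joint would pass 70% of its speed; a pose out of reach is approached as far as the arm can. A call with a gripper value outside its range is refused whole. The fingers move at their own pace and stop on an object; "squeeze" is the grip in N (left out, the last holds). Time passes only in rows, so rows that repeat a pose let the fingers close, or fill a call up. It gives the time, the measured TCP pose, the force and the opening at its end, in the units of the state.
- status.sense(): the state, without advancing time (a new reading comes with each control period).
- viewer.grab_frame(name): name is "side" or "top" or "wrist"; returns the picture (384x512x3 uint8, red, green, blue); there is no depth.
- viewer.camera_params(name): a dict with "intrinsics" (3x3 intrinsics, pixels), "xyz" and "orientation" of the camera in the world. Camera axes: x right, y down, z forward; pixel columns grow to the right and rows downward; lengths in mm; the calibration is good to about 2 mm. A picture is of the moment at which its call begins: read the wrist's pose just before it. camera_params takes no time and is no camera call; for the wrist camera it gives the pose at the moment of the call.
- job.sign_off(): hands the job in, once; it reports no verdict.
Trained networks look in the newest picture that a camera, given by its name, has taken for a name from the list of things; names that differ only in an ending like _2 or _b are one class to them, and where a whole thing is asked for, a point or a joint stands for the part that bears it (a point fixed in the world has none). Each returns a list of dicts, best first, with "p" (0 to 1); they miss things now and then, are a little off and sometimes report something else, mostly with a low value. They report only what shows in the picture. A call takes as long as a camera call.
- viewer.cut_out(label, camera): "mask" (384x512 bool, what is visible of it) and "extent" ([left, top, width, height] in pixels, round what is visible of it).
The state is a dict: "clock": time; "qpos": joint angles; "qvel": joint speeds; "joint_efforts": joint torques, N m; "eef_pos": TCP position; "tcp_rot": TCP orientation; "contact_force": force on the tool from outside, world axes, zero at the start; "wrist_torque": the same for the moment, N m; "opening": opening from 0.0 (shut) to 1.0 (fully open).
Only numpy, scipy, OpenCV 4.12 (cv2) and the standard library are available. Lean on these libraries where they do the work, as an engineer would, in place of code of your own. Each camera call takes 0.05 s, during which the arm holds its last target.

## Working session

There is one attempt and no reset: what is moved stays moved. The work goes in short steps, Python scripts to look and compute and a tool call to move; the robot and the scene stay as the last step left them, time stands still between calls to the robot, and variables do not carry over. Pictures are saved under pics/ and viewed, and the job is handed in when it is done.

Besides the shell and the picture viewer there is one more tool, called after "Emit:" in YAML: its name, and indented under it one key for each argument. send_rows: Moves the arm, as the interface text tells. Its arguments: {"type":"object","properties":{"plan":{"type":"array"},"squeeze":{"type":"number"}},"required":["plan"]}

```bash
ls; mkdir -p pics; python3 - <<'E'
from rig import status, viewer, job
import cv2, numpy as np
s=status.sense(); print(s)
for n in ["side","top","wrist"]:
    p=viewer.camera_params(n); print(n,p)
    im=viewer.grab_frame(n); cv2.imwrite(f"pics/{n}0.png",cv2.resize(im[:,:,::-1],(800,600),interpolation=cv2.INTER_CUBIC))
    cv2.imwrite(f"pics/{n}0_raw.png",im[:,:,::-1])
E
```

```text
pics
{'clock': 0.0, 'qpos': array([ 1.32261743e+00,  3.53651297e-01,  1.63413899e+00, -2.54729800e-05,
        1.15519502e+00, -2.40889984e-03]), 'qvel': array([ 2.20355067e-03, -2.00214933e-04,  3.93947393e-04,  1.03283315e-03,
        1.56477585e-03,  1.34882294e-05]), 'joint_efforts': array([ 1.94184533e-03, -6.05264354e+01, -3.42069733e+01,  1.34218335e-04,
        9.45371023e-03, -1.94766324e-05]), 'eef_pos': array([151.96738837, 605.7824821 , 252.55761469]), 'tcp_rot': array([3.14157272e+00, 1.39270824e-03, 1.32503661e+00]), 'contact_force': array([0.68088536, 0.07948599, 0.62959611]), 'wrist_torque': array([0.00740551, 0.00284444, 0.04799333]), 'opening': 1.0022532942119047}
side {'intrinsics': array([[470.78539048,   0.        , 258.82341253],
       [  0.        , 470.78539048, 193.47869313],
       [  0.        ,   0.        ,   1.        ]]), 'xyz': array([  413.0752215 , -1004.19030549,   962.51959506]), 'orientation': array([-2.25435204,  0.00582475, -0.17395095])}
top {'intrinsics': array([[415.07560332,   0.        , 249.82283458],
       [  0.        , 415.07560332, 188.94939105],
       [  0.        ,   0.        ,   1.        ]]), 'xyz': array([ 361.86503336,  -13.09284023, 1256.02774577]), 'orientation': array([-2.93624719,  0.00324892, -1.49125861])}
wrist {'intrinsics': array([[280.52005874,   0.        , 261.378121  ],
       [  0.        , 280.52005874, 193.64328897],
       [  0.        ,   0.        ,   1.        ]]), 'xyz': array([ 75.51867039, 626.98894979, 374.5067303 ]), 'orientation': array([2.82662693e+00, 2.50429382e-03, 1.32562522e+00])}
```

View pics/side0.png

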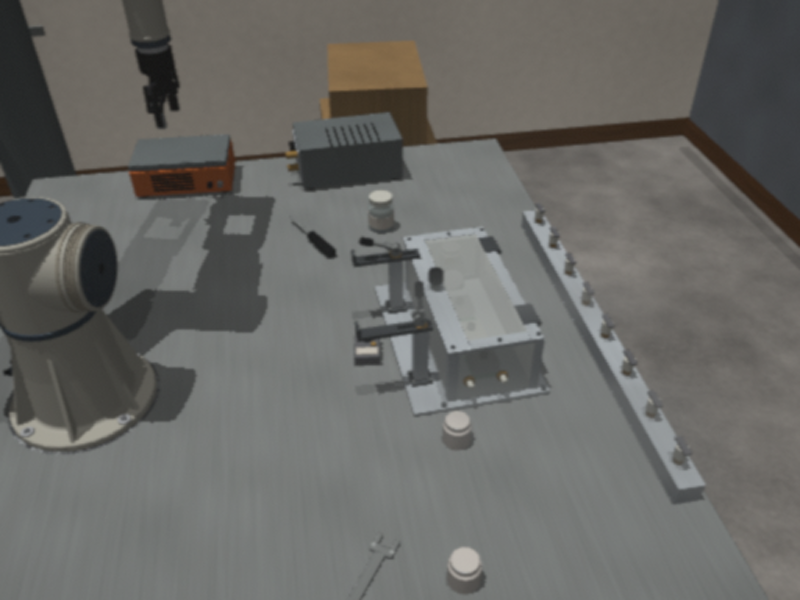

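View pics/top0.png

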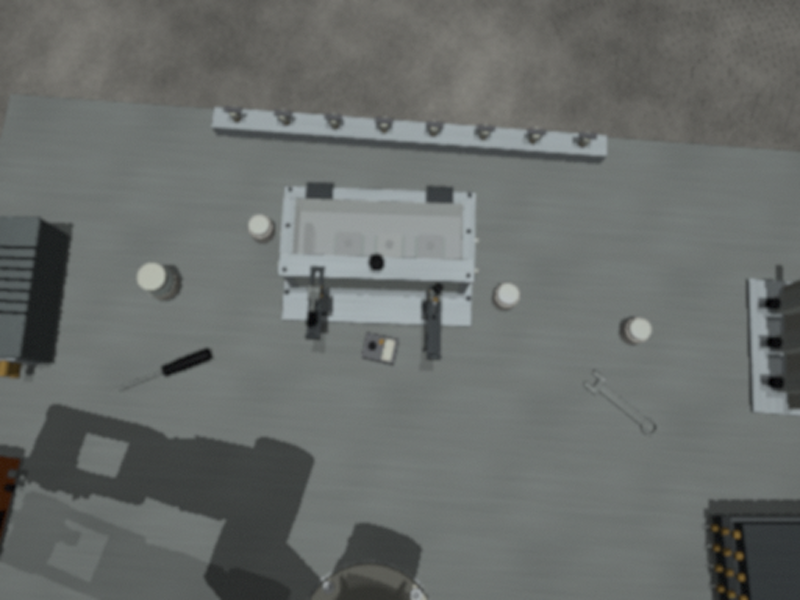

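```bash
cat > h.py <<'E'
import numpy as np, cv2
from scipy.spatial.transform import Rotation as R
def RR(rpy): return R.from_euler('xyz',rpy).as_matrix()
def proj(P,p):
    c=(np.atleast_2d(P)-p['xyz'])@RR(p['orientation']); u=c@p['intrinsics'].T
    return u[:,:2]/u[:,2:]
def ray(uv,p):
    d=np.linalg.inv(p['intrinsics'])@np.array([uv[0],uv[1],1.]); return p['xyz'],RR(p['orientation'])@d
def at_z(uv,p,z):
    o,d=ray(uv,p); return o+d*(z-o[2])/d[2]
E
python3 - <<'E'
from rig import status, viewer, job
import cv2, numpy as np
from h import *
for n in ["top","side"]:
    im=viewer.grab_frame(n); p=viewer.camera_params(n)
    print(n, np.round(RR(p['orientation']),3).tolist())
    for l in ["lid_knob","lid","clampA","leverA","leverA_grip","strapA","strapA_lug","module"]:
        for r in viewer.cut_out(l,n)[:3]:
            ys,xs=np.nonzero(r['mask']); print(n,l,round(r['p'],2),r['extent'],xs.mean().round(1),ys.mean().round(1),len(xs))
    if n=="top": c=im[110:240,165:320]; 
    else: c=im[130:270,215:365]
    cv2.imwrite(f"pics/{n}_crop.png",cv2.resize(c[:,:,::-1],None,fx=4.8,fy=4.2,interpolation=cv2.INTER_CUBIC))
E
```

```text
top [[0.079, -0.976, 0.203], [-0.997, -0.077, 0.019], [-0.003, -0.204, -0.979]]
top lid_knob 0.6 [178.7, 115.1, 124.7, 65.4] 241.3 148.7 7297
top lid_knob 0.48 [194.5, 184.1, 8.5, 23.7] 199.4 193.2 179
top lid_knob 0.33 [76.5, 220.4, 60.3, 28.3] 116.8 231.6 284
top lid 0.69 [180.1, 118.1, 124.3, 61.4] 241.5 148.5 7192
top clampA 0.6 [196.4, 171.6, 16.4, 43.7] 202.5 193.5 448
top leverA 0.61 [196.3, 181.4, 6.5, 26.3] 199.4 194.5 137
top leverA_grip 0.74 [314.5, 182.0, 15.1, 15.5] 323.1 189.2 224
top leverA_grip 0.66 [195.2, 180.4, 7.3, 26.1] 199.5 192.3 162
top leverA_grip 0.15 [197.5, 168.8, 8.0, 50.4] 201.8 195.4 202
top strapA 0.56 [196.0, 171.4, 10.6, 48.6] 201.9 195.3 233
top strapA 0.43 [197.7, 173.2, 16.7, 43.2] 202.4 193.5 516
top strapA_lug 0.71 [196.8, 169.6, 9.9, 41.6] 201.9 190.9 154
top strapA_lug 0.43 [84.6, 171.9, 31.2, 20.7] 101.3 179.3 491
top module 0.66 [233.6, 212.6, 22.0, 19.4] 242.5 222.5 349
top module 0.29 [316.5, 180.0, 14.3, 17.6] 323.0 188.8 223
side [[0.985, -0.114, 0.131], [-0.173, -0.621, 0.764], [-0.006, -0.775, -0.632]]
side lid_knob 0.54 [223.8, 345.0, 34.4, 38.2] 237.3 363.2 391
side lid_knob 0.38 [285.6, 260.9, 16.0, 28.0] 292.0 274.6 374
side lid 0.93 [255.9, 145.2, 91.4, 82.6] 301.1 186.6 4605
side clampA 0.94 [223.5, 147.7, 43.4, 53.6] 249.2 171.7 742
side leverA 0.71 [222.7, 217.7, 19.1, 14.9] 234.1 225.3 266
side leverA 0.58 [233.0, 152.3, 23.3, 11.1] 244.6 157.1 137
side strapA 0.54 [222.6, 161.0, 46.5, 8.0] 243.0 165.2 209
side strapA_lug 0.7 [232.9, 151.1, 22.9, 11.8] 244.2 157.0 122
side strapA_lug 0.69 [225.2, 158.9, 41.7, 10.6] 243.9 165.1 282
side module 0.59 [227.5, 217.7, 16.7, 14.6] 234.3 225.1 258
```

View pics/top_crop.png

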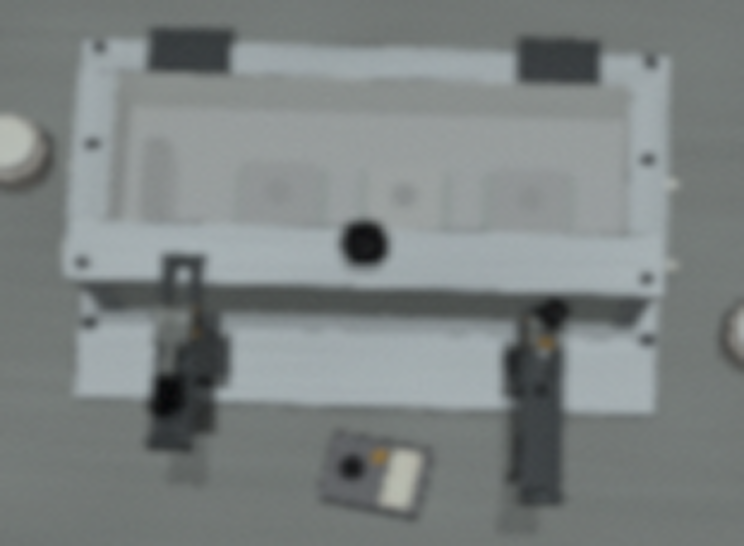

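View pics/side_crop.png

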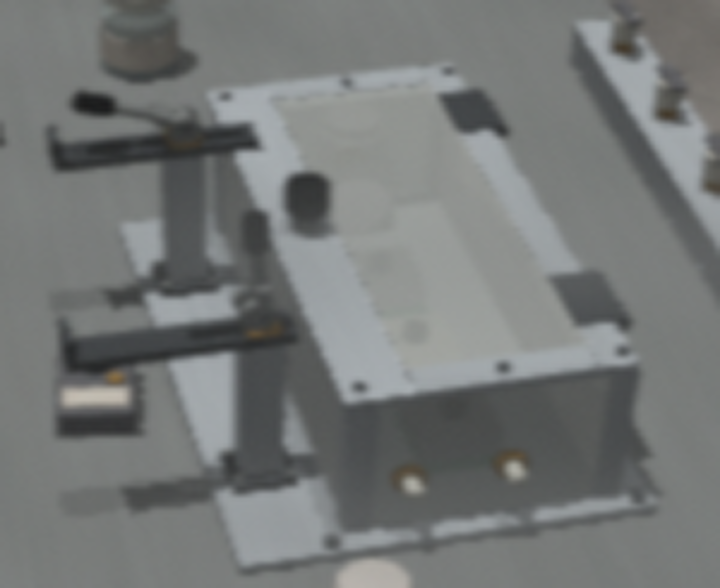

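```bash
cat >> h.py <<'E'
def T(q,P):
    c,s=np.cos(q[2]),np.sin(q[2]); P=np.atleast_2d(P).astype(float)
    return np.c_[q[0]+c*P[:,0]-s*P[:,1], q[1]+s*P[:,0]+c*P[:,1], P[:,2]]
E
python3 - <<'E'
from rig import viewer
from h import *
from scipy.optimize import least_squares
top=np.array([[66,275],[660,290],[671,58],[80,40],[364,243]])/[4.8,4.2]+[165,110]
Lt=np.array([[-80,175,132],[-80,-175,132],[88,-175,132],[88,175,132],[-57,0,162]])
sd=np.array([[350,402],[637,365],[208,92],[455,67],[308,197]])/[4.8,4.2]+[215,130]
Ls=np.array([[-80,-175,132],[88,-175,132],[-80,175,132],[88,175,132],[-57,0,158]])
pt,ps=viewer.camera_params('top'),viewer.camera_params('side')
ft=lambda q:(proj(T(q,Lt),pt)-top).ravel(); fs=lambda q:(proj(T(q,Ls),ps)-sd).ravel()
for nm,f in [('t',ft),('s',fs),('b',lambda q:np.r_[ft(q),fs(q)])]:
    r=least_squares(f,[550,0,0],x_scale=[10,10,.1],loss='soft_l1'); print(nm,r.x.round(4),f(r.x).round(1).tolist())
q=r.x
pts={'grip':[-110-56.4,105,179.2],'pivot':[-110,105,158.2],'lug':[-190,105,151],'nose':[-62,105,141],'lugB':[-224,-105,151],'knob':[-57,0,158]}
for cam,p,o in [('top',pt,(165,110)),('side',ps,(215,130))]:
    im=cv2.imread(f'pics/{cam}_crop.png')
    for k,v in pts.items():
        uv=(proj(T(q,v),p)[0]-o)*[4.8,4.2]; cv2.circle(im,tuple(int(a) for a in uv),3,(0,0,255),-1); print(cam,k,uv.round())
    cv2.imwrite(f'pics/{cam}_ov.png',im)
for k,v in pts.items(): print(k,T(q,v).round(1))
E
```

```text
t [7.033494e+02 4.033680e+01 4.350000e-02] [-0.8, 0.6, 1.2, 1.3, -0.6, -0.7, 0.5, -0.4, -0.1, -0.4]
s [7.058717e+02 3.405230e+01 3.890000e-02] [-1.0, 0.6, 1.1, -0.1, -0.0, -0.3, -0.1, -0.8, 0.1, 0.1]
b [7.050281e+02 3.831280e+01 4.250000e-02] [-0.0, -0.0, 1.9, 0.8, 0.2, -1.1, 1.3, -1.0, 0.7, -1.0, -1.4, -0.4, 0.4, -1.2, -0.7, -0.9, -0.9, -1.6, -0.5, -0.8]
top grip [167. 395.]
top pivot [178. 314.]
top lug [171. 439.]
top nose [186. 249.]
top lugB [545. 504.]
top knob [368. 241.]
side grip [ 90. 102.]
side pivot [181. 117.]
side lug [ 55. 140.]
side nose [256. 128.]
side lugB [ 56. 338.]
side knob [305. 194.]
grip [[534.3 136.1 179.2]]
pivot [[590.7 138.5 158.2]]
lug [[510.7 135.1 151. ]]
nose [[638.6 140.6 141. ]]
lugB [[485.7 -76.1 151. ]]
knob [[648.1  35.9 158. ]]
```

View pics/top_ov.png

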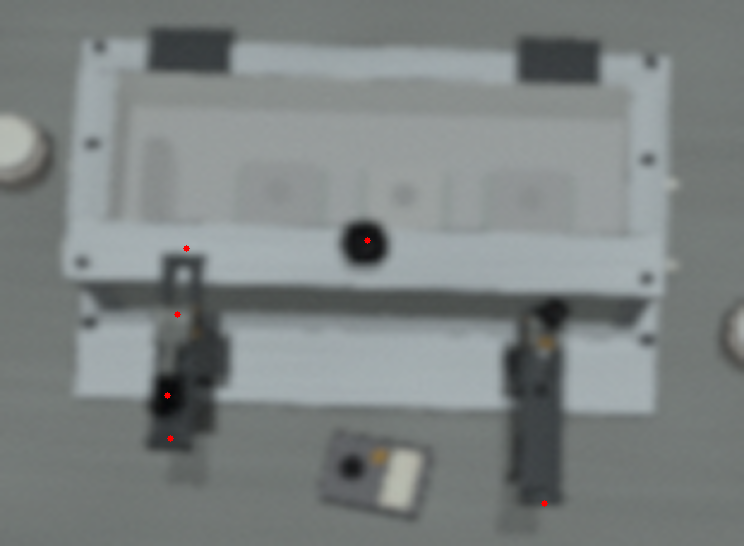

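View pics/side_ov.png

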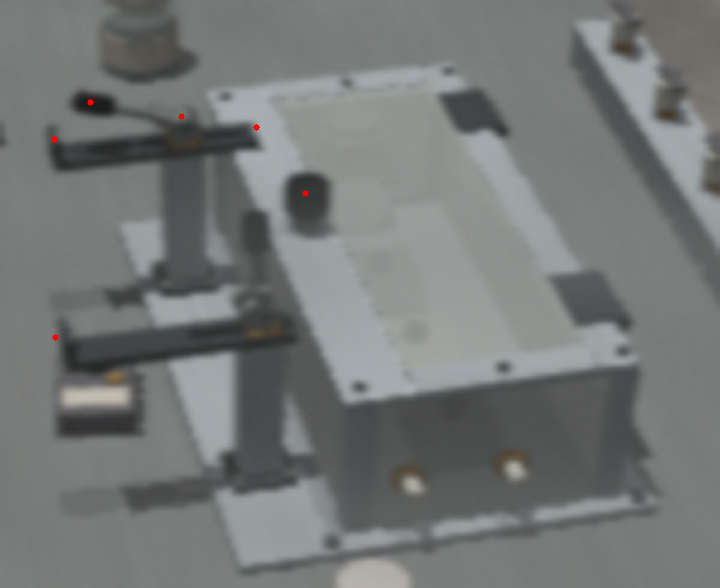

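```bash
cat >> h.py <<'E'
def rel(pos,Rt,s):
    R0=RR(s['tcp_rot']); d=R0.T@(np.array(pos,float)-s['eef_pos'])/1000
    return d.round(4).tolist(), R.from_matrix(R0.T@Rt).as_rotvec().round(4).tolist()
def down(yaw,tilt=0):
    # tool down, tool x along yaw; tilt: rotate about chamber y (pos: fingers point toward -x ... )
    return R.from_euler('y',0).as_matrix()@RR([np.pi,0,yaw])@R.from_rotvec([tilt,0,0]).as_matrix()
E
python3 - <<'E'
from rig import status
from h import *
s=status.sense(); print(rel([480,140,330],down(1.613),s)); print(down(1.613).round(2))
E
```

```text
([-0.3724, 0.4315, -0.0767], [0.0, -0.0, -0.288])
[[-0.04  1.    0.  ]
 [ 1.    0.04  0.  ]
 [ 0.    0.   -1.  ]]
```

Emit:
send_rows:
  plan:
    - [[-0.02,0.023,-0.05],[0,0,-0.05],1]
    - [[-0.047,0.055,-0.06],[0,0,-0.1],1]
    - [[-0.074,0.086,-0.07],[0,0,-0.15],1]
    - [[-0.1,0.117,-0.077],[0,0,-0.2],1]
    - [[-0.127,0.148,-0.077],[0,0,-0.288],1]

```text
clock: 1.47
eef_pos: [257.9, 457.3, 331.4]
tcp_rot: [3.14, -0.002, 1.616]
contact_force: [0.5, 0.7, 0.1]
opening: 0.997
```

```bash
python3 - <<'E'
from rig import status
from h import *
s=status.sense(); print(s['clock'],s['eef_pos'],s['tcp_rot'],s['qpos'].round(3)); print(rel([480,140,330],down(1.613),s))
E
```

```text
1.4667 [257.86996319 457.33863624 331.38793605] [ 3.13995881e+00 -2.46295248e-03  1.61588662e+00] [ 1.055  0.125  1.754 -0.     1.26  -0.561]
([-0.327, 0.2076, 0.0009], [0.0016, -0.0025, 0.0029])
```

Emit:
send_rows:
  plan:
    - [[-0.033,0.021,0],[0,0,0],1]
    - [[-0.066,0.042,0],[0,0,0],1]
    - [[-0.1,0.063,0],[0,0,0],1]
    - [[-0.135,0.085,0],[0,0,0],1]
    - [[-0.17,0.107,0],[0,0,0],1]

```text
clock: 1.88
eef_pos: [373.1, 290.6, 331.5]
tcp_rot: [3.139, -0.003, 1.616]
contact_force: [0.8, 1.3, 0.4]
opening: 1.002
```

Emit:
send_rows:
  plan:
    - [[-0.033,0.021,0],[0,0,0],1]
    - [[-0.066,0.042,0],[0,0,0],1]
    - [[-0.1,0.063,0],[0,0,0],1]
    - [[-0.135,0.085,0],[0,0,0],1]
    - [[-0.155,0.1,0],[0,0,0],1]

```text
clock: 2.3
eef_pos: [481.5, 137.2, 331.5]
tcp_rot: [3.138, -0.002, 1.615]
contact_force: [-0.6, 0.3, -0.1]
opening: 0.997
```

```bash
python3 - <<'E'
from rig import status, viewer
from h import *
s=status.sense(); print(s['clock'],s['eef_pos'],s['tcp_rot'],s['qpos'].round(3),s['contact_force'])
p=viewer.camera_params('wrist'); im=viewer.grab_frame('wrist'); print(p)
np.save('pics/w1.npy',np.r_[p['xyz'],p['orientation']])
cv2.imwrite('pics/w1_raw.png',im[:,:,::-1])
im2=cv2.resize(im[:,:,::-1],(800,600),interpolation=cv2.INTER_CUBIC)
q=[705,38.3,.0425]
pts={'grip':[-110-56.4,105,179.2],'pivot':[-110,105,158.2],'lug':[-190,105,151],'nose':[-62,105,141],'lugB':[-224,-105,151],'knob':[-57,0,158]}
for k,v in pts.items():
    uv=proj(T(q,v),p)[0]; cv2.circle(im2,tuple(int(a*1.5625) for a in uv),3,(0,0,255),-1); print(k,uv.round(1))
cv2.imwrite('pics/w1.png',im2)
E
```

```text
2.3 [481.45302314 137.18143658 331.51981254] [ 3.13824954e+00 -2.13156527e-03  1.61501001e+00] [ 2.740e-01  8.300e-02  1.801e+00  1.000e-03  1.254e+00 -1.342e+00] [-0.64699026  0.33158145 -0.05830805]
{'intrinsics': array([[280.52005874,   0.        , 261.378121  ],
       [  0.        , 280.52005874, 193.64328897],
       [  0.        ,   0.        ,   1.        ]]), 'xyz': array([402.262488  , 135.18851457, 453.14463385]), 'orientation': array([ 2.82367632e+00, -5.09142384e-04,  1.61563288e+00])}
grip [256.6 230.6]
pivot [257.  265.4]
lug [256.9 201. ]
nose [257.3 289.8]
lugB [ 66.8 171.7]
knob [174.3 301.5]
```

View pics/w1.png

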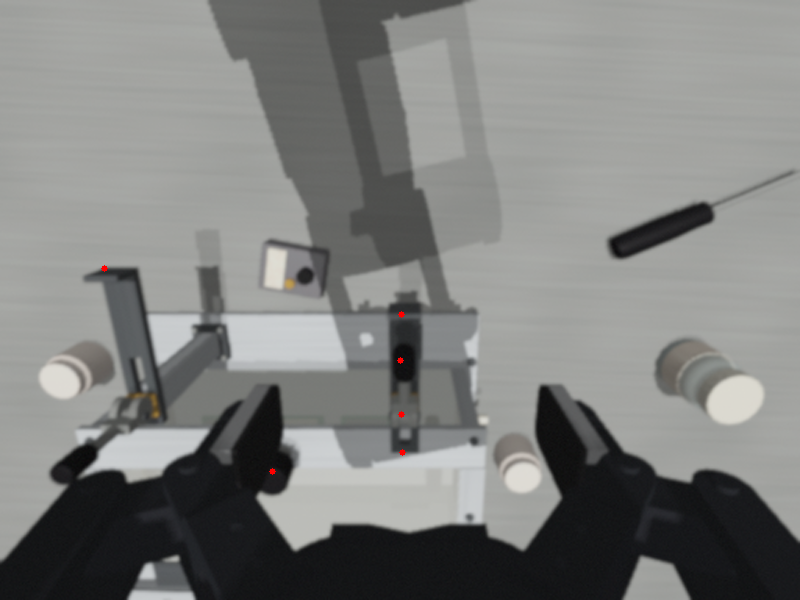

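```bash
cat >> h.py <<'E'
Q=[704.5,39.7,.0425]
def lever_tcp(th,r=60,off=3,tilt=0):
    """grip centre for lever angle th, chamber A"""
    a=np.deg2rad(20)+th-0.0
    a=np.arcsin(21/60)+th
    return T(Q,[-110-r*np.cos(a),105,158.2+r*np.sin(a)])[0]
E
python3 - <<'E'
from rig import status
from h import *
s=status.sense(); g=lever_tcp(0); print(g)
print(rel(g+[0,0,80],down(1.6133),s)); print(rel(g+[0,0,4],down(1.6133),s))
E
```

```text
[533.98394257 137.54360069 179.2       ]
([-0.0002, 0.0502, 0.0726], [0.0047, -0.0008, 0.0008])
([-0.0003, 0.0498, 0.1486], [0.0047, -0.0008, 0.0008])
```

Emit:
send_rows:
  plan:
    - [[0,0.022,0.02],[0.005,0,0],0.5]
    - [[0,0.045,0.045],[0.005,0,0],0.3]
    - [[0,0.05,0.08],[0.005,0,0],0.3]
    - [[0,0.05,0.1],[0.005,0,0],0.3]
    - [[0,0.05,0.11],[0.005,0,0],0.3]

```text
clock: 2.77
eef_pos: [532.7, 137.3, 218.6]
tcp_rot: [-3.137, 0.0, 1.614]
contact_force: [-0.3, 0.4, -0.2]
opening: 0.653
```

```bash
python3 - <<'E'
from rig import status, viewer
from h import *
s=status.sense(); print(s['clock'],s['eef_pos'],s['tcp_rot'],s['contact_force'],s['opening'])
g=lever_tcp(0);print(rel(g+[0,0,4],down(1.6133),s))
im=viewer.grab_frame('wrist');cv2.imwrite('pics/w2.png',cv2.resize(im[:,:,::-1],(800,600)))
E
```

```text
2.7667 [532.74574412 137.32310057 218.56716511] [-3.13689655e+00  9.29060116e-05  1.61362766e+00] [-0.25710877  0.35578882 -0.1676543 ] 0.6534877742420355
([0.0002, 0.0014, 0.0354], [-0.0047, 0.0001, 0.0003])
```

View pics/w2.png

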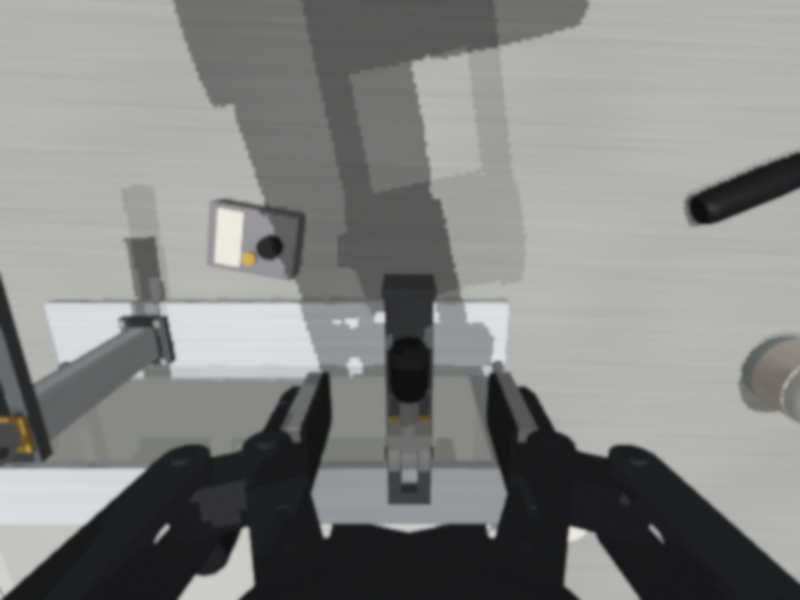

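Emit:
send_rows:
  plan:
    - [[0,0.0,0.015],[-0.005,0,0],0.0]
    - [[0,0.001,0.03],[-0.005,0,0],-0.2]
    - [[0,0.001,0.035],[-0.005,0,0],-0.2]
    - [[0,0.001,0.035],[-0.005,0,0],-1]
    - [[0,0.001,0.035],[-0.005,0,0],-1]
  squeeze: 25

```text
clock: 3.23
eef_pos: [533.3, 137.3, 184.2]
tcp_rot: [3.142, 0.001, 1.614]
contact_force: [-0.2, -1.7, -3.6]
opening: 0.179
```

Emit:
send_rows:
  plan:
    - [[0,0,0],[0,0,0],-1]
    - [[0,0,0],[0,0,0],-1]
    - [[0,0,0],[0,0,0],-1]
    - [[0,0,0],[0,0,0],-1]
    - [[0,0,0],[0,0,0],-1]

```text
clock: 3.65
eef_pos: [533.4, 137.4, 184.6]
tcp_rot: [3.141, 0.001, 1.614]
contact_force: [0.1, -1.6, -2.2]
opening: 0.178
```

```bash
python3 - <<'E'
from rig import status, viewer
from h import *
s=status.sense(); print(s['clock'],s['eef_pos'],s['tcp_rot'],s['contact_force'],s['opening'])
g=lever_tcp(0);print(rel(g+[0,0,4],down(1.6133),s))
im=viewer.grab_frame('wrist');cv2.imwrite('pics/w3.png',cv2.resize(im[:,:,::-1],(800,600)))
im=viewer.grab_frame('side');cv2.imwrite('pics/s3.png',cv2.resize(im[100:260,180:380,::-1],(800,600)))
E
```

```text
3.65 [533.44997372 137.3806475  184.63023348] [3.14102848e+00 5.27515233e-04 1.61429177e+00] [ 0.08578973 -1.61579859 -2.21283761] 0.17758102728280803
([0.0001, 0.0005, 0.0014], [0.0006, 0.0005, 0.001])
```

View pics/w3.png

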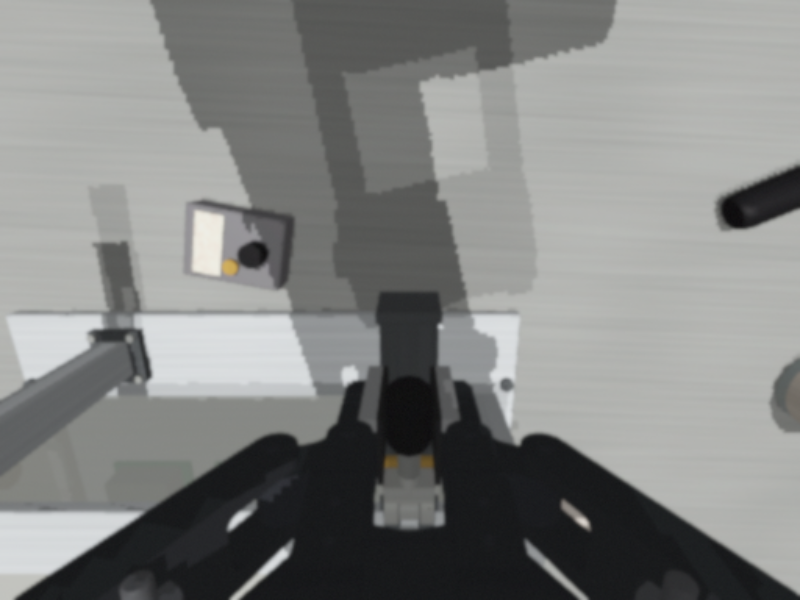

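View pics/s3.png

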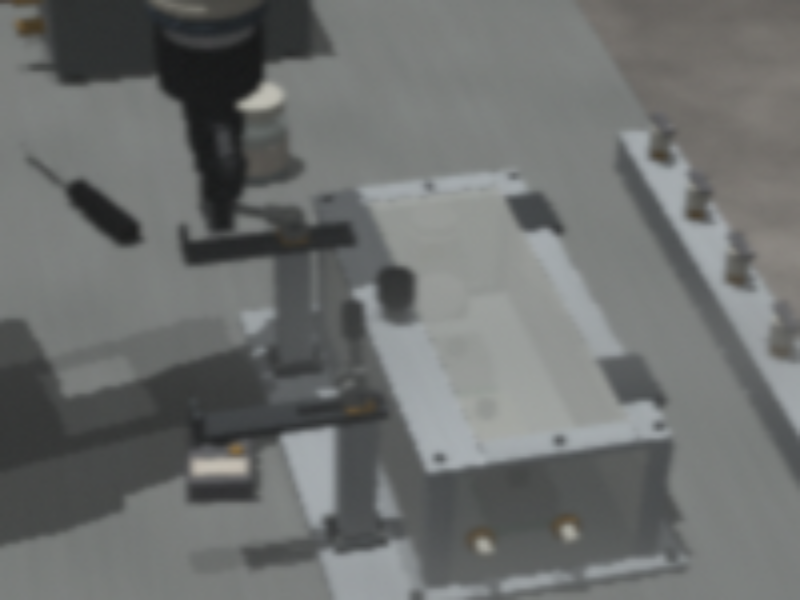

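Emit:
send_rows:
  plan:
    - [[0,0.0032,-0.0071],[0,0,0],-1]
    - [[0,0.0073,-0.0137],[0,0,0],-1]
    - [[0,0.0122,-0.0198],[0,0,0],-1]
    - [[0,0.0179,-0.0251],[0,0,0],-1]
    - [[0,0.0242,-0.0297],[0,0,0],-1]

```text
clock: 4.17
eef_pos: [557.6, 138.4, 214.8]
tcp_rot: [-3.141, 0.001, 1.614]
contact_force: [-2.1, -1.2, -6.8]
opening: 0.176
```

```bash
python3 - <<'E'
from rig import status, viewer
from h import *
s=status.sense(); print(s['clock'],s['eef_pos'],s['tcp_rot'],s['contact_force'],s['opening'])
P0=np.array([533.45,137.38,184.63]);d=s['eef_pos']-P0; print(d)
for th in (.9,1.1,1.3): print(th,rel(P0+lever_tcp(th)-lever_tcp(0),down(1.6133),s))
im=viewer.grab_frame('wrist');cv2.imwrite('pics/w4.png',cv2.resize(im[:,:,::-1],(800,600)))
im=viewer.grab_frame('side');cv2.imwrite('pics/s4.png',cv2.resize(im[100:260,180:380,::-1],(800,600)))
E
```

```text
4.1667 [557.56174555 138.40882143 214.80657918] [-3.14074657e+00  6.83877614e-04  1.61436754e+00] [-2.090396   -1.21222742 -6.76142848] 0.1764019962597224
[24.11174555  1.02882143 30.17657918]
0.9 ([-0.0, 0.0136, -0.0059], [-0.0008, 0.0007, 0.0011])
1.1 ([-0.0, 0.0253, -0.0085], [-0.0008, 0.0007, 0.0011])
1.3 ([-0.0, 0.0373, -0.0086], [-0.0008, 0.0007, 0.0011])
```

View pics/s4.png

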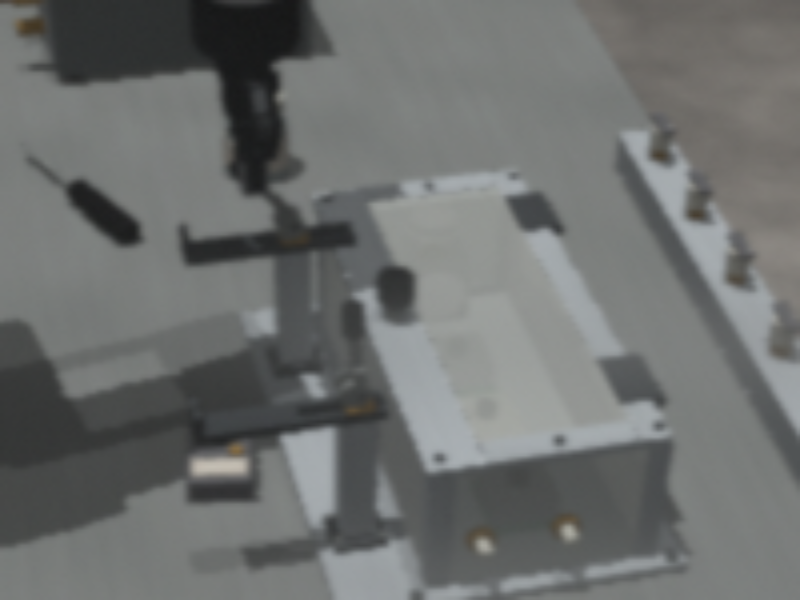

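View pics/w4.png

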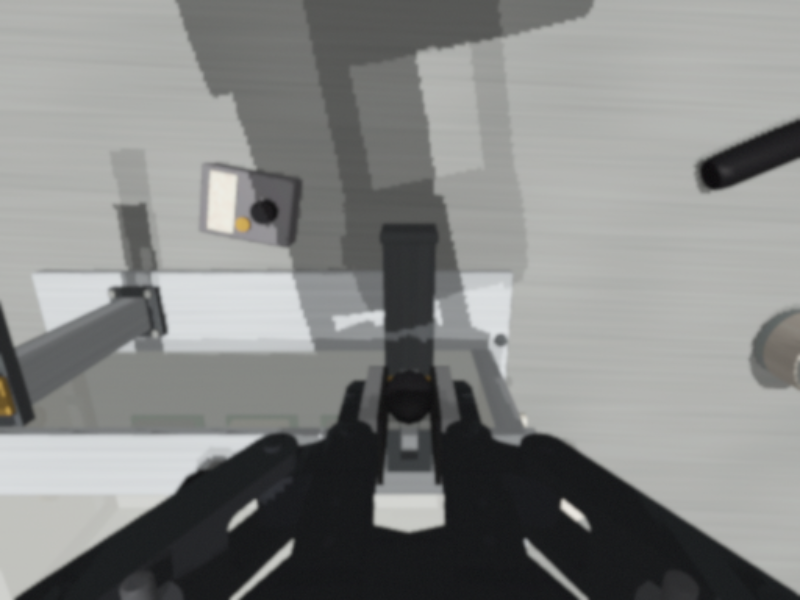

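Emit:
send_rows:
  plan:
    - [[0,0.0066,-0.0035],[0,0,0],-1]
    - [[0,0.0139,-0.006],[0,0,0],-1]
    - [[0,0.0215,-0.008],[0,0,0],-1]
    - [[0,0.0295,-0.0088],[0,0,0],-1]
    - [[0,0.0385,-0.0086],[0,0,0],-1]

```text
clock: 4.68
eef_pos: [598.2, 140.2, 224.8]
tcp_rot: [3.139, 0.0, 1.614]
contact_force: [-3.6, -0.3, -3.9]
opening: 0.155
```

```bash
python3 - <<'E'
from rig import status, viewer
from h import *
s=status.sense(); print(s['clock'],s['eef_pos'],s['tcp_rot'],s['contact_force'],s['opening'])
P0=np.array([533.45,137.38,184.63]);d=s['eef_pos']-P0; print(d, lever_tcp(1.3)-lever_tcp(0))
im=viewer.grab_frame('side');cv2.imwrite('pics/s5.png',cv2.resize(im[100:260,180:380,::-1],(800,600)))
E
```

```text
4.6833 [598.23103293 140.17346697 224.82302048] [3.13906038e+00 4.15412188e-04 1.61419366e+00] [-3.56480205 -0.34229851 -3.90531201] 0.1547818188739056
[64.78103293  2.79346697 40.19302048] [61.34948905  2.60892426 38.77424585]
```

View pics/s5.png

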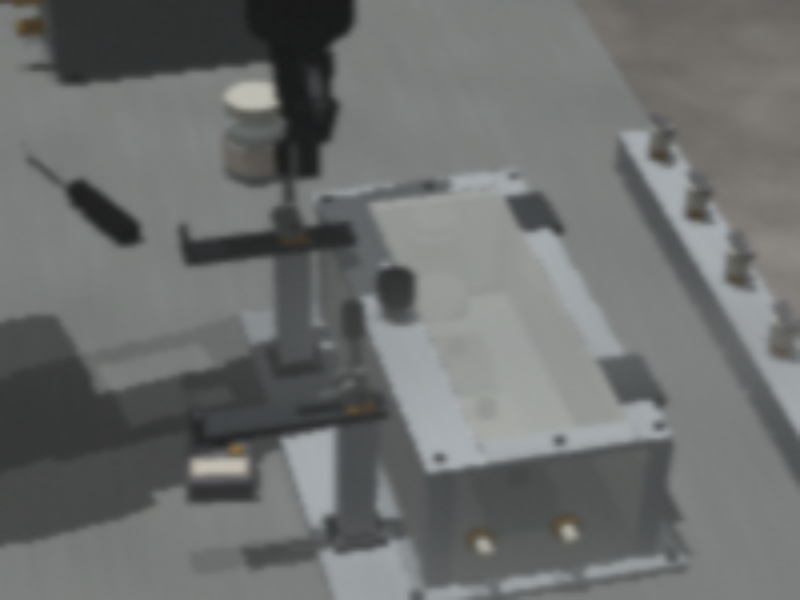

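Emit:
send_rows:
  plan:
    - [[0,0,0],[0,0,0],0]
    - [[0,0,0],[0,0,0],0]
    - [[0,0,-0.02],[0,0,0],0]
    - [[0,-0.01,-0.05],[0,0,0],0]
    - [[0,-0.05,-0.08],[0,0,0],0]

```text
clock: 5.15
eef_pos: [559.9, 138.8, 301.2]
tcp_rot: [3.132, -0.0, 1.614]
contact_force: [0.2, 0.1, 0.7]
opening: 0.496
```

Emit:
send_rows:
  plan:
    - [[0,-0.04,0],[0,0,0],0]
    - [[0,-0.08,0],[0,0,0],0]
    - [[0,-0.11,0],[0,0,0],0]
    - [[0,-0.11,0],[0,0,0],0]
    - [[0,-0.11,0],[0,0,0],0]

```text
clock: 5.57
eef_pos: [449.3, 134.3, 301.2]
tcp_rot: [3.129, -0.001, 1.614]
contact_force: [0.3, 0.3, 0.0]
opening: 0.501
```

```bash
python3 - <<'E'
from rig import status, viewer
from h import *
s=status.sense(); print(s['clock'],s['eef_pos'],s['tcp_rot'],s['contact_force'],s['opening'])
lug=T(Q,[-190,105,151])[0]; print(lug,rel(lug,down(1.6133),s))
p=viewer.camera_params('wrist');im=viewer.grab_frame('wrist');
o=cv2.resize(im[:,:,::-1],(800,600))
for th in (1.1,1.3): cv2.circle(o,tuple((proj(lever_tcp(th),p)[0]*1.5625).astype(int)),3,(0,0,255),-1)
cv2.circle(o,tuple((proj(lug,p)[0]*1.5625).astype(int)),3,(0,0,255),-1)
cv2.imwrite('pics/w6.png',o)
im=viewer.grab_frame('side');cv2.imwrite('pics/s6.png',cv2.resize(im[100:260,180:380,::-1],(800,600)))
E
```

```text
5.5667 [449.33283844 134.28393429 301.19047931] [ 3.12880050e+00 -1.11958961e-03  1.61445648e+00] [0.31981766 0.34346573 0.00065416] 0.5009850774692921
[510.2104112  136.53261684 151.        ] ([-0.0006, 0.059, 0.151], [0.0128, -0.0011, 0.0011])
```

View pics/w6.png

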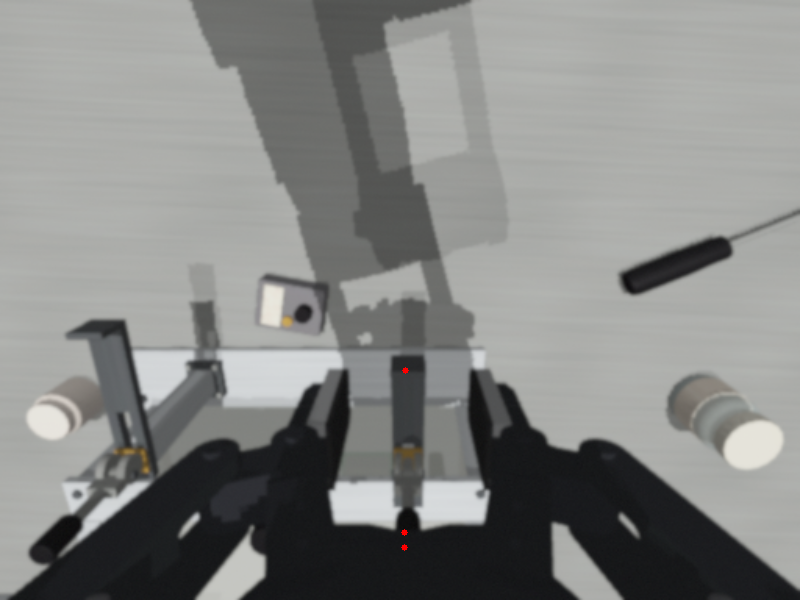

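View pics/s6.png

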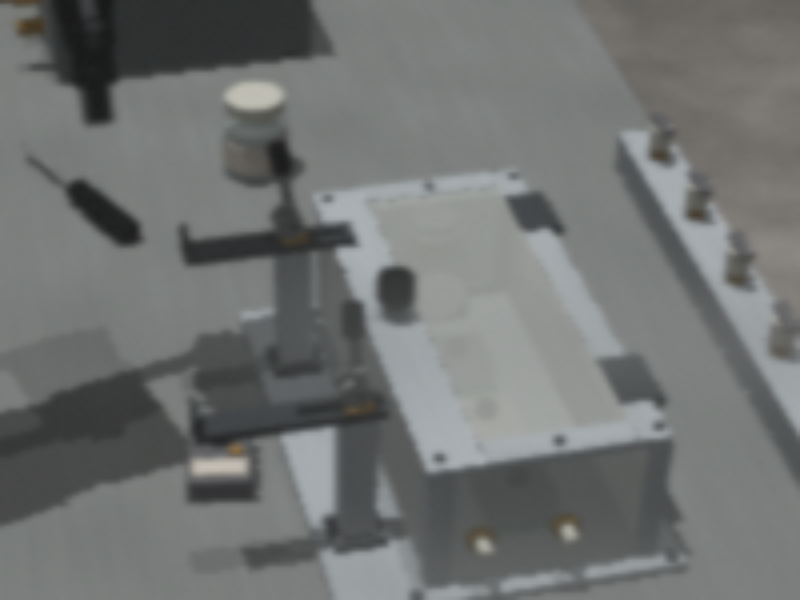

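Emit:
send_rows:
  plan:
    - [[0,0.03,0.02],[0.013,0,0],-1]
    - [[0,0.06,0.045],[0.013,0,0],-1]
    - [[0,0.09,0.075],[0.013,0,0],-1]
    - [[0,0.1,0.08],[0.013,0,0],-1]
    - [[0,0.1,0.08],[0.013,0,0],-1]

```text
clock: 6.08
eef_pos: [553.9, 138.6, 219.4]
tcp_rot: [-3.138, -0.0, 1.613]
contact_force: [-0.7, -0.4, 0.9]
opening: 0.003
```

Emit:
send_rows:
  plan:
    - [[0,0.01,0],[0,0,0],-1]
    - [[0,0.017,0],[0,0,0],-1]
    - [[0,0.022,0],[0,0,0],-1]
    - [[0,0.025,0],[0,0,0],-1]
    - [[0,0.027,0],[0,0,0],-1]

```text
clock: 6.5
eef_pos: [574.9, 139.4, 219.7]
tcp_rot: [-3.125, 0.0, 1.613]
contact_force: [-33.4, -1.2, 19.0]
opening: 0.003
```

```bash
python3 - <<'E'
from rig import status, viewer
from h import *
s=status.sense(); print(s['clock'],s['eef_pos'],s['tcp_rot'],s['contact_force'],s['opening'])
im=viewer.grab_frame('side');cv2.imwrite('pics/s7.png',cv2.resize(im[100:260,180:380,::-1],(800,600)))
E
```

```text
6.5 [574.90664134 139.35399026 219.7095782 ] [-3.12464107e+00  4.20609897e-04  1.61269557e+00] [-33.44120361  -1.20869167  19.03589004] 0.0030526524084716106
```

View pics/s7.png

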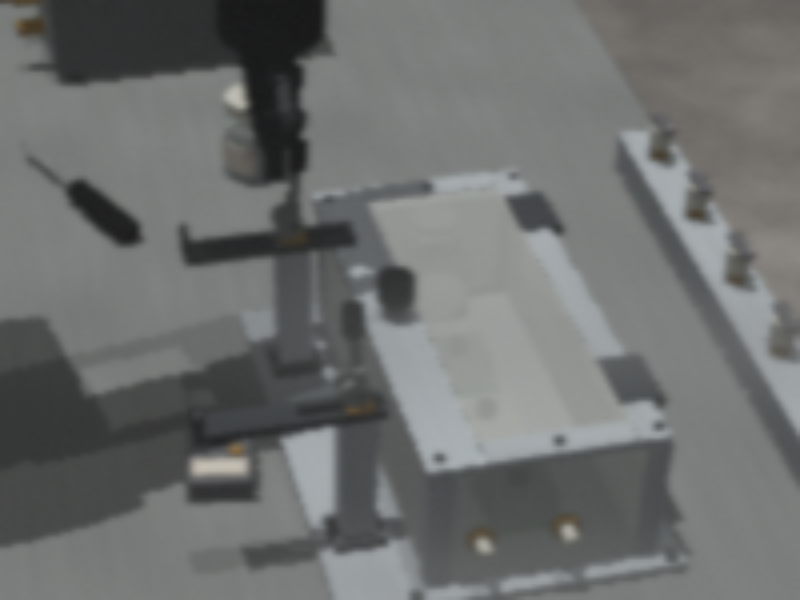

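Emit:
send_rows:
  plan:
    - [[0,-0.015,0],[-0.015,0,0],0.2]
    - [[0,-0.045,0],[-0.015,0,0],0.2]
    - [[0,-0.065,0],[-0.015,0,0],0.2]
    - [[0,-0.065,0],[-0.015,0,0],0.2]
    - [[0,-0.065,0],[-0.015,0,0],0.2]

```text
clock: 6.97
eef_pos: [510.0, 137.0, 222.6]
tcp_rot: [3.141, -0.0, 1.613]
contact_force: [0.9, -0.3, -0.2]
opening: 0.596
```

```bash
python3 - <<'E'
from rig import status, viewer
from h import *
s=status.sense(); print(s['clock'],s['eef_pos'],s['tcp_rot'],s['contact_force'],s['opening'])
lug=T(Q,[-190,105,151])[0]; print(rel(lug+[0,0,5],down(1.6133),s))
p=viewer.camera_params('wrist');im=viewer.grab_frame('wrist');
o=cv2.resize(im[:,:,::-1],(800,600))
for c in ([-192.5,93,159],[-192.5,117,159]):cv2.circle(o,tuple((proj(T(Q,c),p)[0]*1.5625).astype(int)),2,(0,0,255),-1)
cv2.imwrite('pics/w8.png',o)
im=viewer.grab_frame('side');cv2.imwrite('pics/s8.png',cv2.resize(im[100:260,180:380,::-1],(800,600)))
E
```

```text
6.9667 [510.04934987 136.95133104 222.62593337] [ 3.14064463e+00 -2.24770532e-04  1.61337893e+00] [ 0.9456335  -0.32619118 -0.19156601] 0.5962671023096111
([-0.0004, 0.0001, 0.0666], [0.0009, -0.0002, 0.0001])
```

View pics/w8.png

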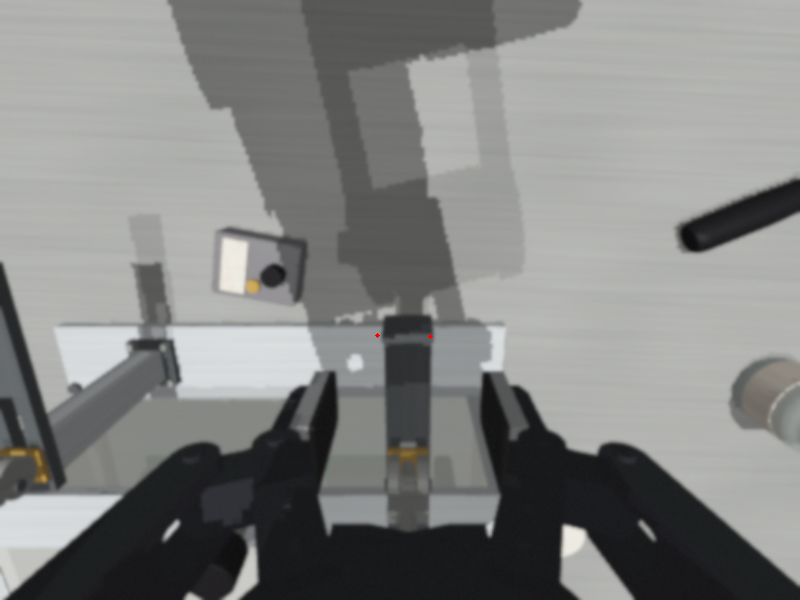

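View pics/s8.png

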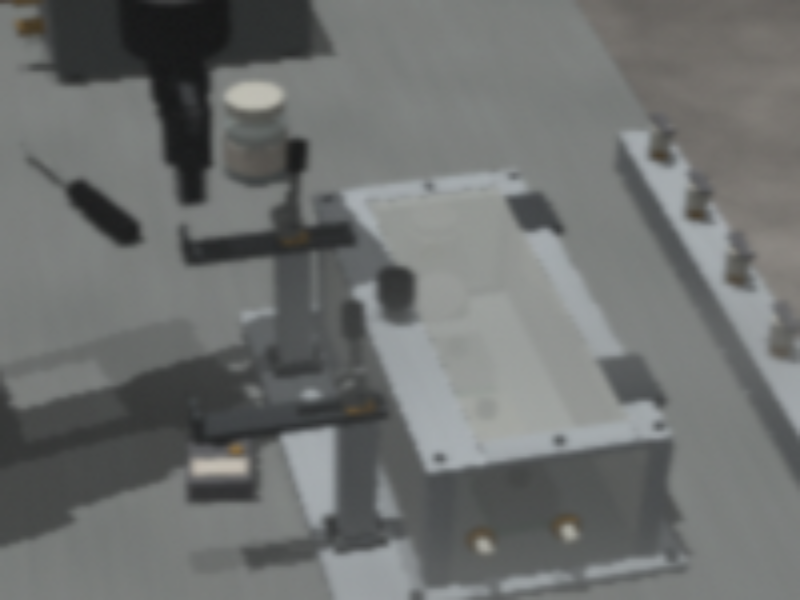

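Emit:
send_rows:
  plan:
    - [[0,0,0.03],[0,0,0],0.2]
    - [[0,0,0.055],[0,0,0],0.1]
    - [[0,0,0.066],[0,0,0],0.1]
    - [[0,0,0.066],[0,0,0],-1]
    - [[0,0,0.066],[0,0,0],-1]
  squeeze: 40

```text
clock: 7.48
eef_pos: [511.8, 136.9, 156.2]
tcp_rot: [3.141, 0.0, 1.613]
contact_force: [-1.0, -14.6, -0.6]
opening: 0.281
```

Emit:
send_rows:
  plan:
    - [[0,0,0],[0,0,0],-1]
    - [[0,0,0],[0,0,0],-1]
    - [[0,0,0],[0,0,0],-1]
    - [[0,-0.005,0],[0,0,0],-1]
    - [[0,-0.01,0],[0,0,0],-1]

```text
clock: 7.9
eef_pos: [502.3, 136.1, 156.5]
tcp_rot: [3.14, 0.001, 1.613]
contact_force: [3.5, -4.5, -9.8]
opening: 0.27
```

Emit:
send_rows:
  plan:
    - [[0,-0.006,0],[0,0,0],-1]
    - [[0,-0.012,0],[0,0,0],-1]
    - [[0,-0.018,0],[0,0,0],-1]
    - [[0,-0.023,0],[0,0,0],-1]
    - [[0,-0.025,0],[0,0,0],-1]

```text
clock: 8.32
eef_pos: [478.6, 135.1, 156.9]
tcp_rot: [3.135, 0.001, 1.614]
contact_force: [16.8, -6.3, -24.0]
opening: 0.271
```

```bash
python3 - <<'E'
from rig import status, viewer
from h import *
s=status.sense(); print(s['clock'],s['eef_pos'],s['tcp_rot'],s['contact_force'],s['opening'])
lug=T(Q,[-190,105,151])[0]; print(s['eef_pos']-lug)
im=viewer.grab_frame('side');cv2.imwrite('pics/s9.png',cv2.resize(im[100:260,180:380,::-1],(800,600)))
E
```

```text
8.3167 [478.61383068 135.09268943 156.85398454] [3.13543969e+00 7.31239854e-04 1.61372566e+00] [ 16.75694416  -6.25359273 -23.97086266] 0.2711059523577524
[-31.59658052  -1.43992741   5.85398454]
```

View pics/s9.png

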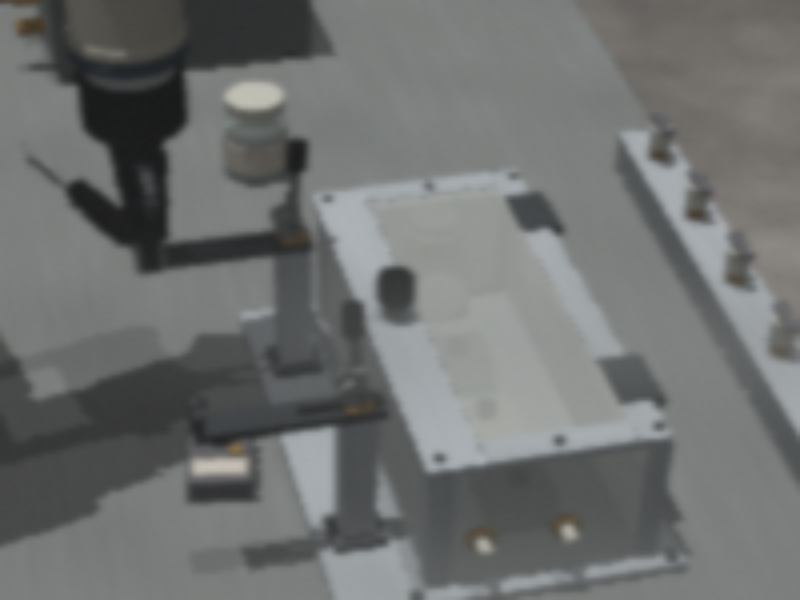

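Emit:
send_rows:
  plan:
    - [[0,0.002,0],[0,0,0],0.2]
    - [[0,0.002,0],[0,0,0],0.2]
    - [[0,0.002,-0.03],[0,0,0],0.2]
    - [[0,0.002,-0.07],[0,0,0],0.2]
    - [[0,0.002,-0.11],[0,0,0],0.2]

```text
clock: 8.78
eef_pos: [479.3, 135.5, 268.4]
tcp_rot: [3.137, 0.0, 1.614]
contact_force: [2.0, 0.0, -0.1]
opening: 0.602
```

```bash
python3 - <<'E'
from rig import status, viewer
from h import *
s=status.sense(); print(s['clock'],s['eef_pos'],s['tcp_rot'],s['contact_force'],s['opening'])
k=T(Q,[-57,0,158])[0]; print(k,rel(k+[-60,0,110],down(1.6133),s))
E
```

```text
8.7833 [479.27163537 135.50503865 268.41478216] [3.13664286e+00 3.25721402e-04 1.61375860e+00] [ 1.98705573  0.02468087 -0.07170776] 0.6023713409656147
[647.55147038  37.27822921 158.        ] ([-0.1028, 0.104, 0.001], [0.0049, 0.0003, 0.0005])
```

Emit:
send_rows:
  plan:
    - [[-0.025,0.01,-0.02],[0.005,0,0],0.4]
    - [[-0.055,0.03,-0.03],[0.005,0,0],0.4]
    - [[-0.08,0.06,-0.03],[0.005,0,0],0.4]
    - [[-0.103,0.085,-0.03],[0.005,0,0],0.4]
    - [[-0.103,0.104,-0.02],[0.005,0,0],0.4]

```text
clock: 9.2
eef_pos: [590.8, 34.1, 292.4]
tcp_rot: [3.135, 0.001, 1.612]
contact_force: [0.6, 0.1, 0.3]
opening: 0.697
```

```bash
python3 - <<'E'
from rig import status, viewer
from h import *
s=status.sense(); print(s['clock'],s['eef_pos'],s['tcp_rot'],s['contact_force'],s['opening'])
p=viewer.camera_params('wrist');im=viewer.grab_frame('wrist');
k=T(Q,[-57,0,170])[0]; print(rel(k-[0,0,5],down(1.6133),s))
o=cv2.resize(im[:,:,::-1],(800,600))
cv2.circle(o,tuple((proj(k,p)[0]*1.5625).astype(int)),3,(0,0,255),-1)
cv2.imwrite('pics/w10.png',o)
E
```

```text
9.2 [590.75150441  34.07188803 292.3715981 ] [3.13526887e+00 9.49913198e-04 1.61165424e+00] [0.61380179 0.12466896 0.33706615] 0.6971537313839771
([0.001, 0.0561, 0.1277], [0.0063, 0.001, -0.0016])
```

View pics/w10.png

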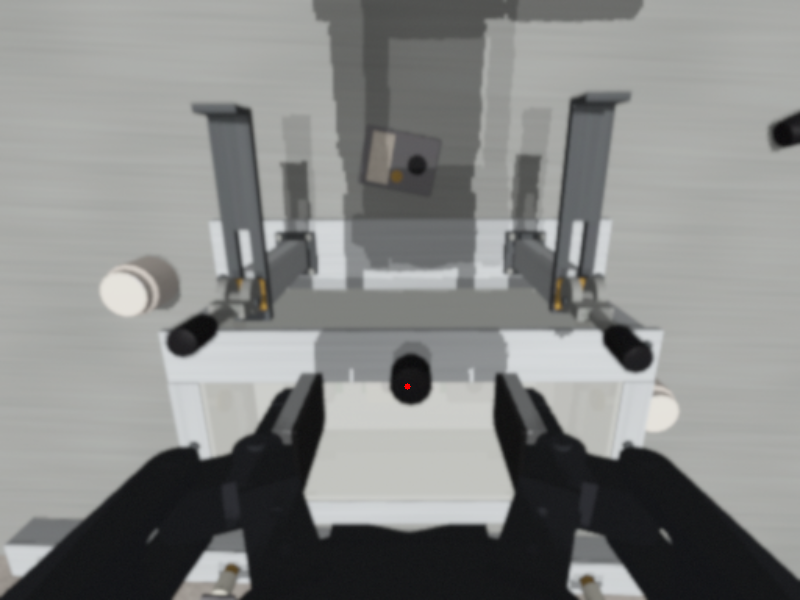

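Emit:
send_rows:
  plan:
    - [[0.003,0.03,0.015],[0.006,0,0],0.4]
    - [[0.003,0.055,0.04],[0.006,0,0],0.4]
    - [[0.003,0.055,0.07],[0.006,0,0],0.4]
    - [[0.003,0.055,0.1],[0.006,0,0],0.4]
    - [[0.003,0.055,0.113],[0.006,0,0],0.2]
  squeeze: 50

```text
clock: 9.67
eef_pos: [645.6, 41.5, 172.9]
tcp_rot: [-3.135, -0.001, 1.611]
contact_force: [-0.4, 0.6, 0.4]
opening: 0.604
```

Emit:
send_rows:
  plan:
    - [[0,0,0.01],[0,0,0],0.1]
    - [[0,0,0.017],[0,0,0],0.0]
    - [[0,0,0.017],[0,0,0],-0.1]
    - [[0,0,0.017],[0,0,0],-1]
    - [[0,0,0.017],[0,0,0],-1]

```text
clock: 10.08
eef_pos: [645.5, 37.4, 157.1]
tcp_rot: [-3.135, 0.006, 1.612]
contact_force: [-1.7, -21.2, -2.6]
opening: 0.31
```

Emit:
send_rows:
  plan:
    - [[0,0,0],[0,0,0],-1]
    - [[0,0,0],[0,0,0],-1]
    - [[0,0,0],[0,0,0],-1]
    - [[0,0,0],[0,0,0],-1]
    - [[0,0,0],[0,0,0],-1]

```text
clock: 10.5
eef_pos: [645.6, 37.2, 157.5]
tcp_rot: [-3.136, 0.006, 1.613]
contact_force: [-0.8, -4.3, -4.3]
opening: 0.315
```

```bash
python3 - <<'E'
from rig import status, viewer
from h import *
s=status.sense(); print(s['clock'],s['eef_pos'],s['tcp_rot'],s['contact_force'],s['opening'],s['qpos'])
im=viewer.grab_frame('wrist');cv2.imwrite('pics/w11.png',cv2.resize(im[:,:,::-1],(800,600)))
im=viewer.grab_frame('side');cv2.imwrite('pics/s11.png',cv2.resize(im[100:260,180:380,::-1],(800,600)))
E
```

```text
10.5 [645.566708    37.19879136 157.52500282] [-3.13579837  0.00626113  1.61250589] [-0.77620113 -4.2722339  -4.26419582] 0.3150564676578691 [ 0.05829563  0.48646604  1.65951671 -0.00731823  1.0015195  -1.5502292 ]
```

View pics/w11.png

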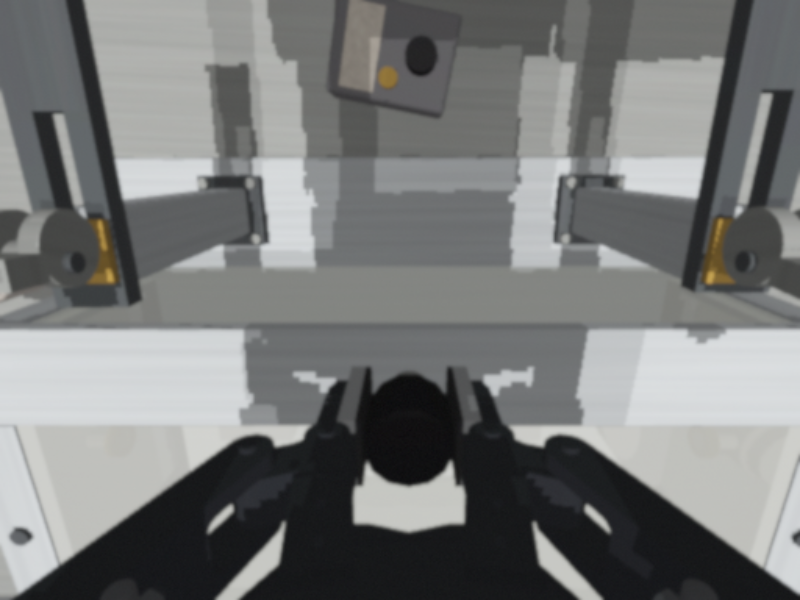

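View pics/s11.png

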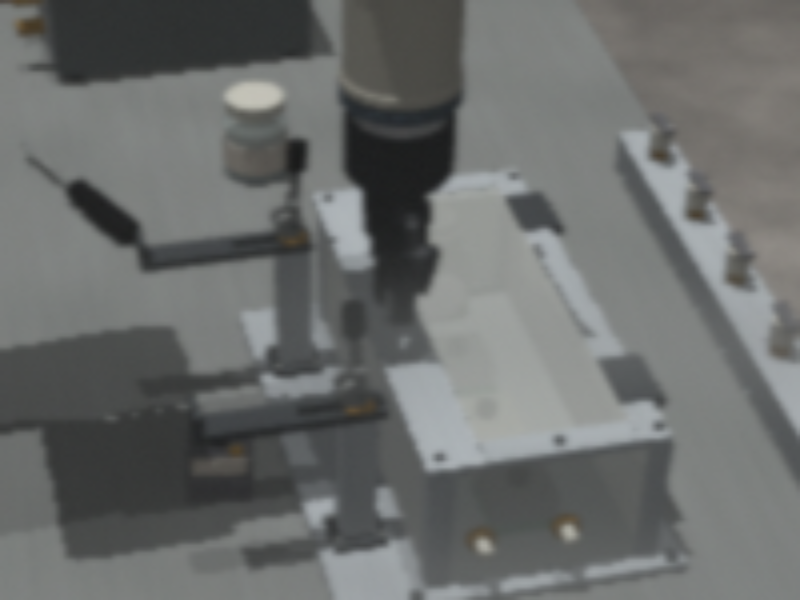

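Emit:
send_rows:
  plan:
    - [[0,0,0],[0,0,0],-0.2]
    - [[0,0,0],[0,0,0],-0.2]
    - [[0,0.0005,-0.005],[-0.006,0,0],-0.2]
    - [[0,0.0005,-0.005],[-0.006,0,0],-0.2]
    - [[0,0.0005,-0.005],[-0.006,0,0],-1]

```text
clock: 11.02
eef_pos: [646.8, 37.2, 163.5]
tcp_rot: [3.14, 0.007, 1.613]
contact_force: [-1.7, 2.0, 6.3]
opening: 0.306
```

Emit:
send_rows:
  plan:
    - [[0,0,0],[0,0,0],-1]
    - [[0,0,0],[0,0,0],-1]
    - [[0,0,0],[0,0,0],-1]
    - [[0,0,0],[0,0,0],-1]
    - [[0,0,0],[0,0,0],-1]

```text
clock: 11.43
eef_pos: [646.7, 37.3, 163.6]
tcp_rot: [3.14, 0.007, 1.613]
contact_force: [-1.1, -0.4, 1.5]
opening: 0.309
```

```bash
cat > lift.py <<'E'
from rig import status
from h import *
import json,sys
f='pics/lift0.json'
import os
s=status.sense()
if not os.path.exists(f): json.dump([s['eef_pos'].tolist(),s['tcp_rot'].tolist()],open(f,'w'))
P0,r0=json.load(open(f)); P0=np.array(P0)
yaw=1.6133; K=0.6; OFF=3.0
ch=np.array([np.cos(.0425),np.sin(.0425),0])
# knob contact point G0 = P0 + 3mm along tool z
R0=down(yaw); G0=P0+R0[:,2]*OFF
gz=G0[2]-128; gx=-151.0+float(sys.argv[1])  # contact rel hinge
def pose(th,K=K):
    a=np.array([gx*np.cos(th)+gz*np.sin(th), -gx*np.sin(th)+gz*np.cos(th)])-[gx,gz]
    G=G0+ch*a[0]+[0,0,a[1]]
    Rt=R.from_rotvec(K*th*np.array([-np.sin(.0425),np.cos(.0425),0])).as_matrix()@R0
    return G-Rt[:,2]*OFF,Rt
if __name__=='__main__':
    print(s['clock'],s['eef_pos'].round(1),s['contact_force'].round(1),s['opening'].round(3),s['qpos'].round(2))
    for d in sys.argv[2:]:
        p,Rt=pose(np.deg2rad(float(d))); print(d,rel(p,Rt,s),p.round(1))
E
python3 lift.py 0 6 12 18 24 30 60
```

```text
Traceback (most recent call last):
  File "lift.py", line 20, in <module>
    print(s['clock'],s['eef_pos'].round(1),s['contact_force'].round(1),s['opening'].round(3),s['qpos'].round(2))
                                                                       ^^^^^^^^^^^^^^^^^^
AttributeError: 'float' object has no attribute 'round'
```

```bash
sed -i "s/s\['opening'\].round(3)/round(s['opening'],3)/" lift.py; python3 lift.py 0 4 8 12 16 20 60
```

```text
11.4333 [646.7  37.3 163.6] [-1.1 -0.4  1.5] 0.309 [ 0.06  0.48  1.66 -0.01  1.   -1.55]
4 ([-0.0001, 0.0028, -0.0104], [0.0437, 0.0066, -0.0005]) [649.5  37.4 174. ]
8 ([-0.0001, 0.0063, -0.0207], [0.0856, 0.0066, -0.0006]) [653.   37.5 184.3]
12 ([-0.0002, 0.0105, -0.0306], [0.1275, 0.0066, -0.0007]) [657.2  37.7 194.2]
16 ([-0.0003, 0.0154, -0.0403], [0.1694, 0.0066, -0.0009]) [662.   37.9 203.9]
20 ([-0.0003, 0.021, -0.0496], [0.2113, 0.0066, -0.001]) [667.6  38.2 213.2]
60 ([-0.0007, 0.1057, -0.1137], [0.6302, 0.0063, -0.0024]) [752.1  41.7 277.5]
```

Emit:
send_rows:
  plan:
    - [[0,0.0028,-0.0104],[0.044,0,0],-1]
    - [[0,0.0063,-0.0207],[0.086,0,0],-1]
    - [[0,0.0105,-0.0306],[0.128,0,0],-1]
    - [[0,0.0154,-0.0403],[0.17,0,0],-1]
    - [[0,0.021,-0.0496],[0.211,0,0],-1]

```text
clock: 11.85
eef_pos: [667.0, 38.2, 212.4]
tcp_rot: [-2.928, 0.007, 1.613]
contact_force: [3.8, -0.9, -10.0]
opening: 0.307
```

```bash
python3 lift.py 0 20 24 28 32 36 40 ; python3 - <<'E'
from rig import viewer
import cv2
im=viewer.grab_frame('side');cv2.imwrite('pics/s12.png',cv2.resize(im[60:260,180:430,::-1],(800,600)))
E
```

```text
11.85 [667.   38.2 212.4] [  3.8  -0.9 -10. ] 0.307 [ 0.06  0.57  1.41 -0.    1.38 -1.55]
20 ([-0.0, 0.0004, -0.0009], [-0.004, 0.0068, -0.0018]) [667.6  38.2 213.2]
24 ([-0.0001, 0.0046, -0.0109], [0.0379, 0.0068, -0.0019]) [673.8  38.4 222.1]
28 ([-0.0002, 0.0094, -0.0206], [0.0798, 0.0068, -0.0021]) [680.5  38.7 230.5]
32 ([-0.0002, 0.0149, -0.0299], [0.1217, 0.0067, -0.0022]) [687.9  39.  238.5]
36 ([-0.0003, 0.021, -0.0388], [0.1636, 0.0067, -0.0023]) [695.8  39.4 245.9]
40 ([-0.0003, 0.0278, -0.0473], [0.2054, 0.0066, -0.0025]) [704.2  39.7 252.8]
```

View pics/s12.png

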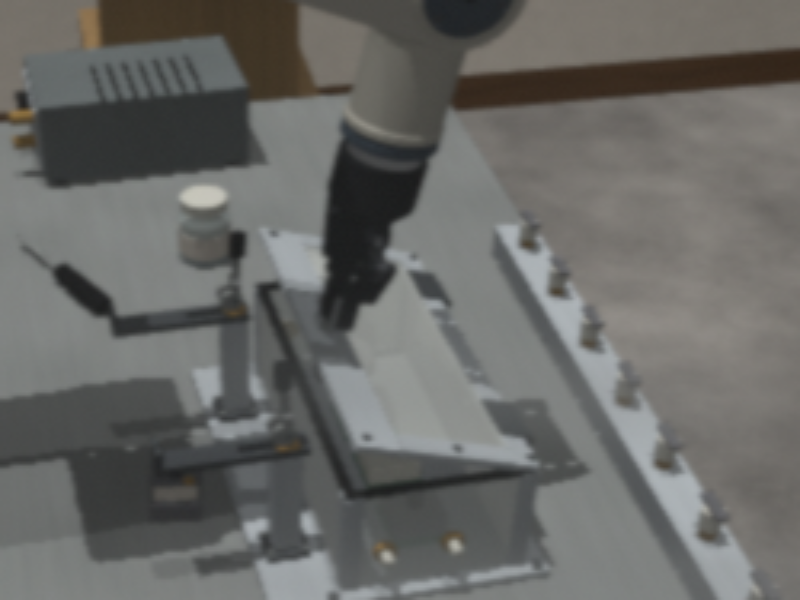

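The lid is lifting as planned, at about 20°. I'll carry on.

Emit:
send_rows:
  plan:
    - [[0,0.0046,-0.0109],[0.038,0,0],-1]
    - [[0,0.0094,-0.0206],[0.08,0,0],-1]
    - [[0,0.0149,-0.0299],[0.122,0,0],-1]
    - [[0,0.021,-0.0388],[0.164,0,0],-1]
    - [[0,0.0278,-0.0473],[0.205,0,0],-1]

```text
clock: 12.32
eef_pos: [704.8, 39.8, 253.0]
tcp_rot: [-2.717, 0.007, 1.613]
contact_force: [0.5, -0.8, -9.0]
opening: 0.309
```

```bash
python3 lift.py 0 44 48 52 56 60
```

```text
12.3167 [704.8  39.8 253. ] [ 0.5 -0.8 -9. ] 0.309 [ 0.05  0.72  1.1  -0.    1.75 -1.56]
44 ([-0.0002, 0.005, -0.0089], [0.0367, 0.0065, -0.0035]) [713.   40.1 259. ]
48 ([-0.0002, 0.0111, -0.0179], [0.0786, 0.0064, -0.0036]) [722.3  40.5 264.7]
52 ([-0.0002, 0.0179, -0.0264], [0.1204, 0.0064, -0.0038]) [731.9  40.9 269.6]
56 ([-0.0003, 0.0252, -0.0344], [0.1623, 0.0063, -0.0039]) [741.9  41.3 273.9]
60 ([-0.0003, 0.0331, -0.0419], [0.2042, 0.0062, -0.004]) [752.1  41.7 277.5]
```

Emit:
send_rows:
  plan:
    - [[0,0.005,-0.0089],[0.037,0,0],-1]
    - [[0,0.0111,-0.0179],[0.079,0,0],-1]
    - [[0,0.0179,-0.0264],[0.12,0,0],-1]
    - [[0,0.0252,-0.0344],[0.162,0,0],-1]
    - [[0,0.0331,-0.0419],[0.204,0,0],-1]

```text
clock: 12.73
eef_pos: [752.0, 41.9, 276.4]
tcp_rot: [-2.51, 0.008, 1.613]
contact_force: [-2.2, -0.8, -6.2]
opening: 0.306
```

```bash
python3 lift.py 0 58 60; python3 - <<'E'
from rig import viewer
from h import *
im=viewer.grab_frame('side'); p=viewer.camera_params('side')
cv2.imwrite('pics/s13_raw.png',im[:,:,::-1])
x0,y0=180,40; o=cv2.resize(im[40:240,180:430,::-1],(800,600),interpolation=cv2.INTER_CUBIC)
for a,c in ((56,(255,0,0)),(60,(0,0,255)),(64,(0,255,0))):
    t=np.deg2rad(a)
    def L(x,z,y): return T(Q,[94+x*np.cos(t)+z*np.sin(t),y,128-x*np.sin(t)+z*np.cos(t)])[0]
    pts=[L(-174,4,-175),L(-174,4,175),L(-6,4,175),L(-6,4,-175)]
    uv=((proj(np.array(pts),p)-[x0,y0])*[3.2,3]).astype(int); print(a,uv.tolist())
    cv2.polylines(o,[uv],True,c,1)
cv2.imwrite('pics/s13.png',o)
im=viewer.grab_frame('top');cv2.imwrite('pics/t13.png',cv2.resize(im[80:260,130:360,::-1],(800,600),interpolation=cv2.INTER_CUBIC))
E
```

```text
12.7333 [752.   41.9 276.4] [-2.2 -0.8 -6.2] 0.306 [ 0.05  0.93  0.73  0.    2.12 -1.56]
58 ([-0.0002, -0.0036, 0.0035], [-0.024, 0.0059, -0.0047]) [747.   41.5 275.8]
60 ([-0.0002, -0.0005, -0.0009], [-0.003, 0.0058, -0.0048]) [752.1  41.7 277.5]
56 [[448, 410], [330, 202], [417, 309], [544, 522]]
60 [[462, 402], [341, 196], [418, 309], [544, 522]]
64 [[476, 395], [352, 189], [418, 309], [545, 522]]
```

View pics/s13.png

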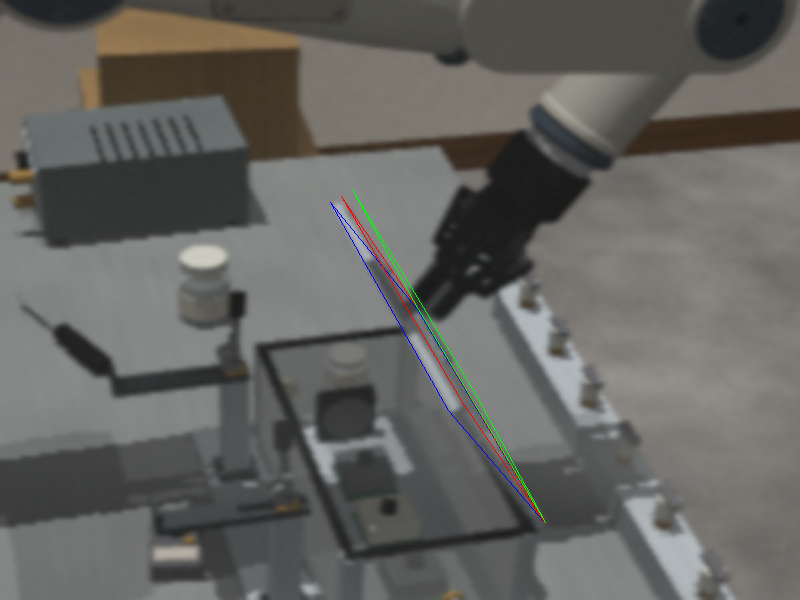

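View pics/t13.png

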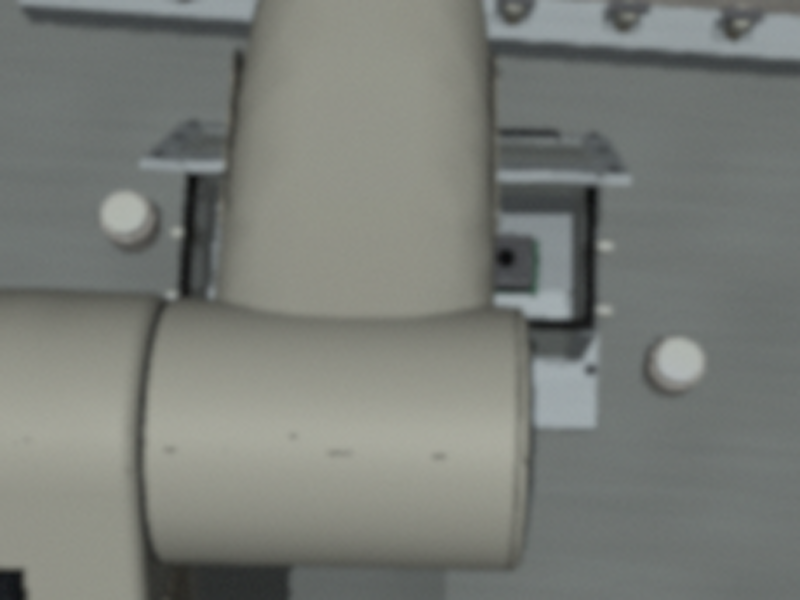

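```bash
python3 - <<'E'
from rig import viewer
from h import *
im=cv2.imread('pics/s13_raw.png'); p=viewer.camera_params('side')
x0,y0=275,95; S=7; o=cv2.resize(im[95:180,275:385],None,fx=S,fy=S,interpolation=cv2.INTER_CUBIC)
Qs=[705.87,34.05,.0389]
for a,c in ((58,(255,0,0)),(60,(0,0,255)),(62,(0,255,0))):
    t=np.deg2rad(a)
    def L(x,z,y): return T(Qs,[94+x*np.cos(t)+z*np.sin(t),y,128-x*np.sin(t)+z*np.cos(t)])[0]
    for z in (4,-4):
        uv=((proj(np.array([L(-174,z,-175),L(-174,z,175)]),p)-[x0,y0]+.5)*S).astype(int)
        for u in uv: cv2.circle(o,tuple(int(v) for v in u),3,c,-1)
cv2.imwrite('pics/s13z.png',o)
E
```

```text
(no output)
```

View pics/s13z.png

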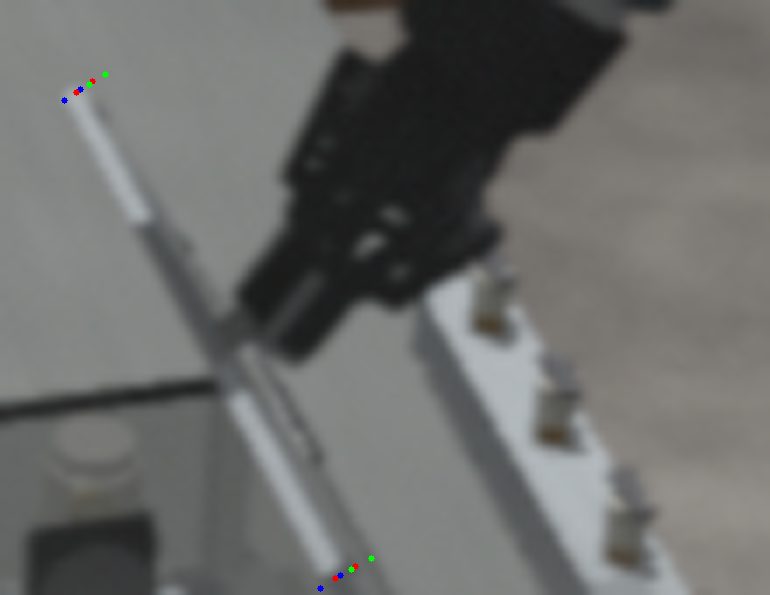

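```bash
python3 - <<'E'
from rig import viewer
from h import *
im=viewer.grab_frame('top'); p=viewer.camera_params('top')
x0,y0,S=275,105,8; o=cv2.resize(im[105:180,275:375,::-1],None,fx=S,fy=S,interpolation=cv2.INTER_CUBIC)
x1=160; o2=cv2.resize(im[105:180,160:260,::-1],None,fx=S,fy=S,interpolation=cv2.INTER_CUBIC)
Qt=[703.35,40.34,.0435]
for a,c in ((58,(255,0,0)),(60,(0,0,255)),(62,(0,255,0))):
    t=np.deg2rad(a)
    def L(x,z,y): return T(Qt,[94+x*np.cos(t)+z*np.sin(t),y,128-x*np.sin(t)+z*np.cos(t)])[0]
    for z in (4,-4):
        for oo,xx,y in ((o,x0,-175),(o2,x1,175)):
            uv=((proj(L(-174,z,y),p)[0]-[xx,y0]+.5)*S).astype(int)
            cv2.circle(oo,tuple(int(v) for v in uv),3,c,-1)
cv2.imwrite('pics/t13z.png',np.hstack([o2[100:400,0:400],o[100:400,100:500]]))
E
```

```text
(no output)
```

View pics/t13z.png

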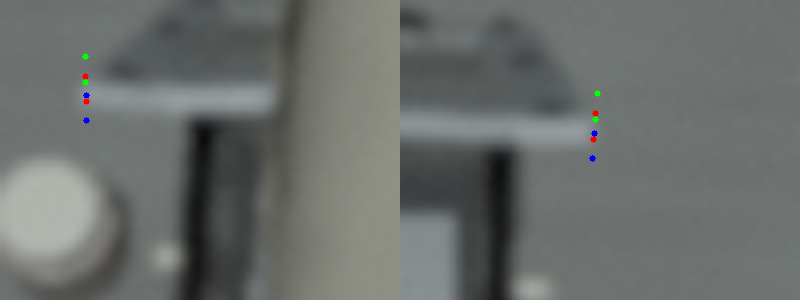

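Emit:
send_rows:
  plan:
    - [[0,0.0006,-0.001],[0.004,0,0],-1]
    - [[0,0.0013,-0.0019],[0.009,0,0],-1]
    - [[0,0.0013,-0.0019],[0.009,0,0],-1]
    - [[0,0.0013,-0.0019],[0.009,0,0],-1]
    - [[0,0.0013,-0.0019],[0.009,0,0],-1]

```text
clock: 13.3
eef_pos: [753.5, 42.0, 276.8]
tcp_rot: [-2.499, 0.007, 1.613]
contact_force: [-5.4, -1.2, 0.6]
opening: 0.315
```

```bash
python3 lift.py 0 60 61; python3 - <<'E'
from rig import viewer,status
from h import *
Qt=[703.35,40.34,.0435];Qs=[705.87,34.05,.0389]
tiles=[]
for cam,Qc,boxes in (('top',Qt,((160,-175+350,112),(288,-175,112))),('side',Qs,((272,175,98),(310,-175,165)))):
    im=viewer.grab_frame(cam); p=viewer.camera_params(cam)
    for bx,y,by in boxes:
        S=8
        o=cv2.resize(im[by:by+37,bx:bx+50,::-1],None,fx=S,fy=S,interpolation=cv2.INTER_CUBIC)
        for a,c in ((58,(255,0,0)),(60,(0,0,255)),(62,(0,255,0))):
            t=np.deg2rad(a)
            for z in (4,-4):
                x=-174; P=T(Qc,[94+x*np.cos(t)+z*np.sin(t),y,128-x*np.sin(t)+z*np.cos(t)])[0]
                uv=((proj(P,p)[0]-[bx,by]+.5)*S).astype(int); cv2.circle(o,tuple(int(v) for v in uv),2,c,-1)
        tiles.append(o)
    cv2.imwrite(f'pics/{cam}14.png',cv2.resize(im[:,:,::-1],(800,600)))
cv2.imwrite('pics/z14.png',np.vstack([np.hstack(tiles[:2]),np.hstack(tiles[2:])]))
E
```

```text
13.3 [753.5  42.  276.8] [-5.4 -1.2  0.6] 0.315 [ 0.05  0.94  0.71  0.    2.14 -1.56]
60 ([-0.0002, -0.0015, 0.0003], [-0.0139, 0.0057, -0.0046]) [752.1  41.7 277.5]
61 ([-0.0002, 0.0001, -0.0019], [-0.0034, 0.0057, -0.0046]) [754.7  41.9 278.3]
```

View pics/z14.png

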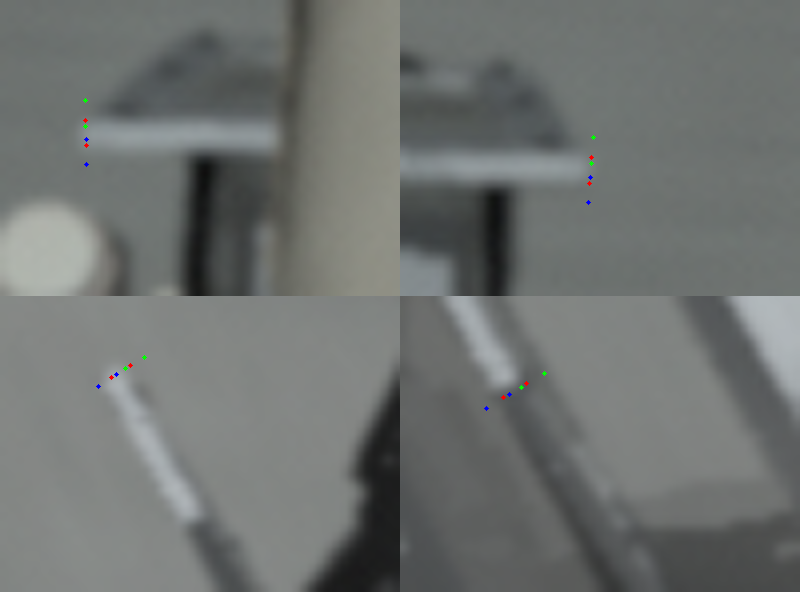

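View pics/side14.png

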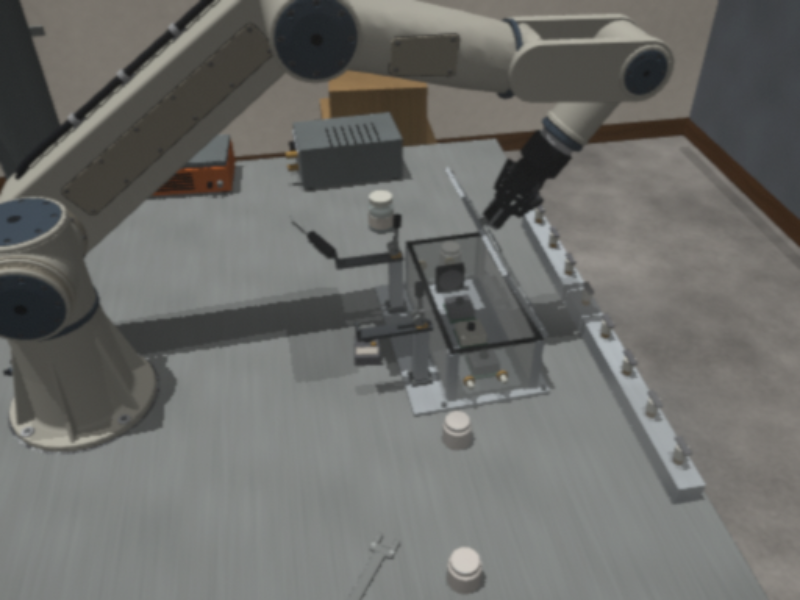

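```bash
python3 - <<'E'
from rig import status, job
s=status.sense(); print(s['clock'],s['eef_pos'],s['contact_force'],s['opening'],abs(s['qvel']).max())
print(job.sign_off())
E
```

```text
13.4 [753.58792364  41.99192938 276.87244464] [-4.50139608 -1.16293628  0.62947149] 0.31039470480701015 0.005765378811870567
the job is handed in; nothing more can be done
None
```

The chamber is open: the lid is up at about 60° and the gripper is still holding its knob at 50 N. I handed the job in after 13.4 s of the 61 s.

- **Locked clamp:** it was the left one. I pinched the lever up. It stopped a little short of fully up, so I pushed it to its stop with closed fingers, which took about 33 N. I then pulled its strap back to its stop, about 32 mm by tool travel and clear of the lid.
- **Other clamp:** I did not touch it. In the pictures the two clamps look the same: lever up, strap back.
- **Lid angle:** my first position read between 58.5° and 59.3° in the camera pictures, so I raised it slightly. The last check gave 59.9° to 60.3° from the top camera and 59.5° to 60° from the side camera. The tool position alone suggested about 60.5°. The image checks are good to roughly half a degree to one degree.
- **Grip:** I first took the knob lower than I wanted, so I re-gripped it 6 mm higher before lifting. At hand-in the arm was still.
- **Everything else:** I touched nothing else, and the final side picture shows nothing displaced. The arm hides part of that view.

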